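# Stir the drying pellets in the dish

### The arm

A 6-joint arm with a two-finger parallel gripper is mounted at the origin on the work surface. World frame = base frame: x ahead of the robot, y to its left, z up, the work surface at z = 0. Lengths are in m, angles in rad, forces in N, time in s.
With the tool pointing down it reaches from about 0.375 to 0.975 m from the base axis. Payload 3.8 kg.
Tool frame: the origin (TCP) lies on the centre line of the jaws, within the pads' length; the fingertips stand 14 mm ahead of it and the grasp point (between the pads) lies 5 mm behind it; z points along the fingers, y is the line along which they close (so a half turn about z gives the same grasp; the last joint's range is limited). The gripper opens to 85 mm and grips with 20 to 120 N. Pads are 22 mm wide; open, the fingers measure 114 mm over their backs; the gripper's body (76 mm by 85 mm) begins 54 mm behind the grasp point. The pads swing forward as they close: fully open they stand 13 mm farther back than shut.
Start: joints at [-1.367, 0.264, 1.604, -0, 1.274, -0.037], TCP at [0.161, -0.656, 0.245] pointing down, gripper open.
Joint ranges: [-2.63, 2.63], [-0.94, 2.18], [0.31, 2.57], [-1.31, 4.45], [0, 2.66], [-2.55, 2.55]. Speed limits (rad/s): [2.57, 2.57, 3.14, 3.14, 3.14, 3.14].

### API

Orientations are given as a rotation vector (axis times angle).
In Python, from workcell import bot, eyes, spot_in gives the robot as it stands.
- The arm moves only by the tool carry_out, never from a script. Its argument "series" is text: rows parted by semicolons, each of 4 numbers parted by spaces: the shift along the world's x, y, z in m, then the turn about the world's z in degrees. In form: tx ty tz roll; .... A call has 1 to 20 rows; each row shifts and turns the commanded pose from where the row before left it; what a row does not reach is not made up. A row lasts 1/8 s, in which the tool goes at most 62.5 mm and 10.7 degrees, less where a joint would pass 70% of its speed; a pose out of reach is approached as far as the arm can. A call is refused whole if a number of a shift passes 0.0625 or a number of a turn 10.7, either way. A call with a gripper value outside its range is refused whole. "jaw" is the gripper command: -1 is shut, 1 is fully open, values between are in proportion, set as the call begins (left out, the last holds). The fingers move at their own pace and stop on an object; "grip_force" is the grip in N (left out, the last holds). Time passes only in rows, so rows that do not move let the fingers close. It gives the time, the measured TCP pose, the force, the opening and the grip force at its end, in the units of the state.
- bot.read_state(): the state, without advancing time (a new reading comes with each control period).
- eyes.read_camera(name): name is "scene" or "top" or "wrist"; returns (picture, depth): 400x640x3 uint8, blue, green, red; 400x640 float32, m along the optical axis (not along the pixel's ray), 0 where there is no reading.
- eyes.get_calibration(name): a dict with "K" (3x3 intrinsics, pixels), "distortion" ([k1, k2, p1, p2, k3] as OpenCV has them; the pictures are not rectified), "position" and "rotation" of the camera in the world; the wrist camera has in their place "T_tool_cam" (4x4, takes a point from camera to tool coordinates, whose origin is the TCP and whose axes are the flange's). Camera axes: x right, y down, z forward; pixel columns grow to the right and rows downward; lengths in m; the calibration is good to about 2 mm. A picture is of the moment at which its call begins: read the wrist's pose just before it. get_calibration takes no time and is no camera call.
- bot.finish_job(): hands the job in; it is judged then, once.
Trained networks look in the newest picture that a camera, given by its name, has taken for a name from the list of things; names that differ only in an ending like _2 or _b are one class to them, and where a whole thing is asked for, a point or a joint stands for the part that bears it (a point fixed in the world has none). Each returns a list of dicts, best first, with "score" (0 to 1); they miss things now and then, are a little off and sometimes report something else, mostly with a low value. They report only what shows in the picture. A call takes as long as a camera call. They do not tell look-alikes from the thing itself.
- spot_in(camera, target): "rect" ([centre column, centre row, width, height] in pixels, round what is visible of it).
The state is a dict: "time": time; "q": joint angles; "joint_vel": joint speeds; "joint_torque": joint torques, N m; "tool_pos": TCP position; "tcp_rot": TCP orientation; "wrist_force": force on the tool from outside, world axes, zero at the start; "torque": the same for the moment, N m; "width": opening from 0.0 (shut) to 1.0 (fully open); "grip_force": force on a finger pad.
Only numpy, scipy, OpenCV 4.12 (cv2) and the standard library are available. Lean on these libraries where they do the work, as an engineer would, in place of code of your own. Each camera call takes 0.05 s, during which the arm holds its last target. There are 200 camera calls.

### The job

The white drying pellets for the laser's air dryer have been lying in one place. Take the stirring rod from its fork and stir them round in their dish until every single one lies at least half its own width away from where it lay before; use only the rod, not the fingers, and keep all the pellets in the dish. Then hang the rod back in the fork, straight and fully in as it was, leaving the other things on the bench where they stand.

Things in the scene. Friction and masses are not known exactly. Their poses are not given: they have to be found in the camera images.
- dish: round dark steel dish with flat bottom and a wall that slopes outwards, screwed to the bench (cannot move). 45 mm high, 170 mm across outside at the rim; the flat inner floor, 5 mm above the origin, is about 120 mm across. Origin at the centre of its underside on the bench, z up. Its yaw only turns three small feet that reach 91 mm from its centre.
- rest: fixed rest for the stirrer: level aluminium fork plate, 6 mm thick, top 120 mm above the bench. Slot 34 mm wide, open to the rest's own -x; closed end 16 mm to +x of the hanging place, prongs (14 mm wide) reach 34 mm to -x. Its post stands 33 mm to +x, below the plate; nothing rises above the plate. Origin on the bench straight below the hanging place; black base 10 mm high.
- rest_hang (a point): the hanging place: middle of the fork's slot, level with the top of the plate (120 mm above the bench)
- stirrer: stirring rod 152 mm long, 0.12-0.2 kg, hanging upright in the fork by its collar. Origin: on its axis, underside of collar; z up. Collar: disc 60 mm wide, z 0 to 6 mm. Above: smooth round black handle 22 mm thick, z 6 to 62 mm, gripped from above. Below: 10 mm stem, then a 22 mm thick bulb (z -50 to -90 mm, round end), narrower than the slot: the rod lifts straight up and goes back straight down.
- stirrer_tip (a point): lowest point of the stirrer's bulb, 90 mm below the stirrer's origin
- cube: bystander: black 60 mm beam-splitter cube on a small plate 80 x 70 mm, 66 mm high in all; origin at the centre of its underside
- detector: bystander: round black detector head on a post, base 60 x 80 mm, 144 mm high; origin at the centre of its underside
- optic_case: bystander: flat clear optic case 75 x 75 x 17 mm; origin at the centre of its underside
- pellet0: one of seven alike white drying pellets lying in the dish: chunky short cylinder 20 mm across, 16 mm high, rounded edges, 8 to 17 g; starts standing on its flat end; origin at its middle
- pellet1: one of seven alike white drying pellets lying in the dish: chunky short cylinder 20 mm across, 16 mm high, rounded edges, 8 to 17 g; starts standing on its flat end; origin at its middle
- pellet2: one of seven alike white drying pellets lying in the dish: chunky short cylinder 20 mm across, 16 mm high, rounded edges, 8 to 17 g; starts standing on its flat end; origin at its middle
- pellet3: one of seven alike white drying pellets lying in the dish: chunky short cylinder 20 mm across, 16 mm high, rounded edges, 8 to 17 g; starts standing on its flat end; origin at its middle
- pellet4: one of seven alike white drying pellets lying in the dish: chunky short cylinder 20 mm across, 16 mm high, rounded edges, 8 to 17 g; starts standing on its flat end; origin at its middle
- pellet5: one of seven alike white drying pellets lying in the dish: chunky short cylinder 20 mm across, 16 mm high, rounded edges, 8 to 17 g; starts standing on its flat end; origin at its middle
- pellet6: one of seven alike white drying pellets lying in the dish: chunky short cylinder 20 mm across, 16 mm high, rounded edges, 8 to 17 g; starts standing on its flat end; origin at its middle
Not all that is in view belongs to the job. What is shaped like the rest but brown or yellow is not meant.

How it is judged:
On the way, in this order (a step that is already met when the one before it is completed fails the run):
1. the rod's bulb is down among the pellets inside the dish (its lowest point under 15 mm above the dish's inner floor, within 60 mm of the dish's centre) (horizontal distance between stirrer_tip and dish below 0.06 m and z of stirrer_tip in the frame of dish below 0.02 m), for 0.1 s.
2. all seven pellets are at one moment more than 10 mm from where each lay at the start (distance of each of pellet0, pellet1, pellet2, pellet3, pellet4, pellet5, pellet6 from where it was at the start of the episode above 0.01 m), for 0.1 s.
At the end, for the whole second after the job is handed in: All seven pellets lie at rest inside the dish, and the rod hangs upright by its collar in the fork (collar on the plate within 5 mm, axis within 20 mm of the hanging place, leaning less than 7 degrees), let go and at rest (horizontal distance between each of pellet0, pellet1, pellet2, pellet3, pellet4, pellet5, pellet6 and dish below 0.07 m and height (world z) of each of pellet0, pellet1, pellet2, pellet3, pellet4, pellet5, pellet6 below 0.04 m and linear speed of each of pellet0, pellet1, pellet2, pellet3, pellet4, pellet5, pellet6, stirrer below 0.03 m/s and horizontal distance between stirrer and rest_hang below 0.02 m and z of stirrer in the frame of rest_hang between -0.005 and 0.005 m and angle between stirrer's own z axis and vertical below 0.12 rad); the robot touches nothing.
It fails at once if a pellet is pushed with the gripper or arm (contact force between any of the fingers, the arm and pellet0 above 0.5 N or contact force between any of the fingers, the arm and pellet1 above 0.5 N or contact force between any of the fingers, the arm and pellet2 above 0.5 N or contact force between any of the fingers, the arm and pellet3 above 0.5 N or contact force between any of the fingers, the arm and pellet4 above 0.5 N or contact force between any of the fingers, the arm and pellet5 above 0.5 N or contact force between any of the fingers, the arm and pellet6 above 0.5 N).
It fails at once if a bystander is moved more than 25 mm (distance of any of cube, detector, optic_case from where it was at the start of the episode above 0.025 m).
It also fails if it takes over 64 s, if anything falls off the work surface, if the arm or the gripper's body presses on something with over 40 N, if the wrist force passes 120 N, or if a joint passes its speed limit or range.

## Working session

There is one attempt and no reset: what is moved stays moved. The work goes in short steps, Python scripts to look and compute and a tool call to move; the robot and the scene stay as the last step left them, time stands still between calls to the robot, and variables do not carry over. Pictures are saved under pics/ and viewed, at most 10 in all, crops included, and the job is handed in when it is done.

Besides the shell and the picture viewer there is one more tool, called after "Request:" by a JSON object that holds its "name" and its "arguments". carry_out: Moves the arm, as the interface text tells. Its arguments: {"type":"object","properties":{"series":{"type":"string"},"jaw":{"type":"number"},"grip_force":{"type":"number"}},"required":["series"]}

```bash
mkdir -p pics; cat > h.py <<'E'
from workcell import bot, eyes, spot_in
import numpy as np, cv2
from scipy.spatial.transform import Rotation as R
def cam(name):
    s=bot.read_state(); im,d=eyes.read_camera(name); c=eyes.get_calibration(name)
    if name=="wrist":
        T=np.eye(4);T[:3,:3]=R.from_rotvec(s["tcp_rot"]).as_matrix();T[:3,3]=s["tool_pos"];T=T@np.array(c["T_tool_cam"])
        Rm,p=T[:3,:3],T[:3,3]
    else:
        Rm=np.array(c["rotation"]);p=np.array(c["position"])
        if Rm.shape!=(3,3): Rm=R.from_rotvec(Rm).as_matrix()
    return im,d,np.array(c["K"]),np.array(c["distortion"]),Rm,p
def ray(C,u,v):
    n=cv2.undistortPoints(np.array([[[u,v]]],float),C[2],C[3])[0,0]
    return C[4]@np.array([n[0],n[1],1.])
def atz(C,u,v,z):
    r=ray(C,u,v); return C[5]+r*(z-C[5][2])/r[2]
def pt(C,u,v):
    d=C[1][int(round(v)),int(round(u))]; return C[5]+ray(C,u,v)*d
E
python3 - <<'E'
from h import *
ims=[]
for n in("top","scene"):
    C=cam(n);cv2.imwrite(f"pics/{n}0.png",C[0]);print(n,C[5].round(3))
    for t in("dish","rest","stirrer","cube","detector","optic_case","pellet0"):
        for r in spot_in(n,t)[:8]:
            u,v,w,h=r["rect"]
            print(t,round(r["score"],2),np.round(r["rect"]).astype(int),pt(C,min(u,639),min(v,399)).round(3))
E
```

```text
top [ 3.71e-01 -1.00e-03  1.16e+00]
dish 0.63 [368 243  59  58] [ 0.485 -0.126  0.004]
rest 0.76 [183 242  51  38] [0.425 0.387 0.117]
rest 0.74 [299 264  50  35] [0.399 0.067 0.121]
rest 0.66 [246 256  40  35] [0.408 0.232 0.012]
rest 0.62 [285 210  38  30] [0.542 0.122 0.123]
rest 0.61 [253 164  36  33] [0.694 0.252 0.011]
stirrer 0.86 [281 208  20  26] [0.536 0.127 0.17 ]
cube 0.7 [334 143  23  30] [0.77  0.008 0.068]
detector 0.94 [197 192  34  22] [0.571 0.382 0.093]
optic_case 0.76 [473 209  34  34] [ 0.62  -0.433  0.018]
scene [ 1.037 -0.587  0.738]
dish 0.58 [251 230  76  57] [ 0.486 -0.138  0.024]
rest 0.95 [317 147  33  51] [ 0.357  0.293 -0.001]
rest 0.94 [357 129  23  52] [0.448 0.391 0.061]
rest 0.76 [338 182  28  53] [0.572 0.115 0.068]
rest 0.74 [337 163  21  48] [0.562 0.116 0.127]
rest 0.68 [281 169  27  51] [0.415 0.056 0.071]
rest 0.58 [396 177  34  58] [ 0.647  0.32  -0.   ]
rest 0.53 [384 252  42  49] [ 0.798 -0.015  0.055]
stirrer 0.94 [336 164  22  49] [0.561 0.115 0.124]
stirrer 0.48 [261 221   9   9] [ 0.479 -0.097  0.019]
cube 0.89 [382 252  40  47] [ 0.793 -0.016  0.052]
cube 0.7 [260 239  10  13] [ 0.523 -0.145  0.021]
detector 0.94 [392 139  25  45] [0.587 0.377 0.084]
optic_case 0.75 [193 351  59  46] [ 0.629 -0.438  0.017]
pellet0 0.58 [253 232  10  10] [ 0.491 -0.137  0.02 ]
pellet0 0.54 [269 230   8   8] [ 0.519 -0.107  0.019]
pellet0 0.49 [262 241   6  10] [ 0.527 -0.142  0.015]
pellet0 0.44 [237 230  11  11] [ 0.457 -0.161  0.02 ]
pellet0 0.17 [338 180  29  51] [0.57  0.115 0.073]
```

```bash
python3 - <<'E'
import cv2,numpy as np
a=cv2.imread("pics/top0.png")[130:290,160:420];b=cv2.imread("pics/scene0.png")[110:290,220:430]
a=cv2.resize(a,None,fx=3,fy=3,interpolation=2)
b=cv2.resize(b,None,fx=3,fy=3,interpolation=2)
cv2.imwrite("pics/a.png",a);cv2.imwrite("pics/b.png",b)
E
```

```text
(no output)
```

View pics/a.png

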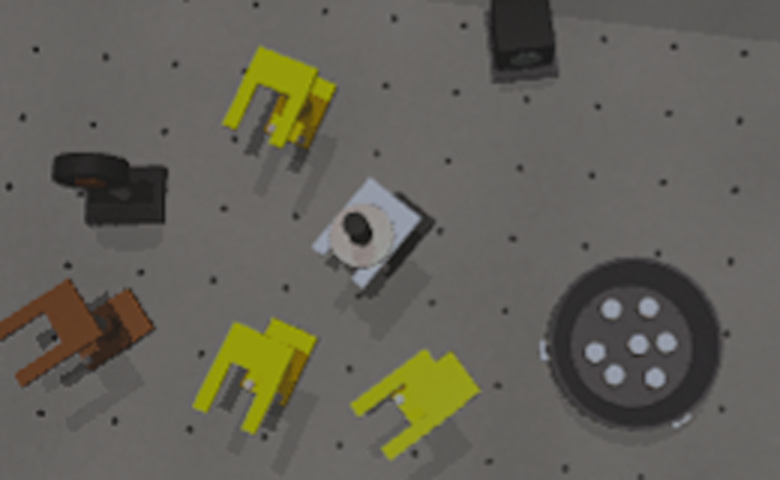

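View pics/b.png

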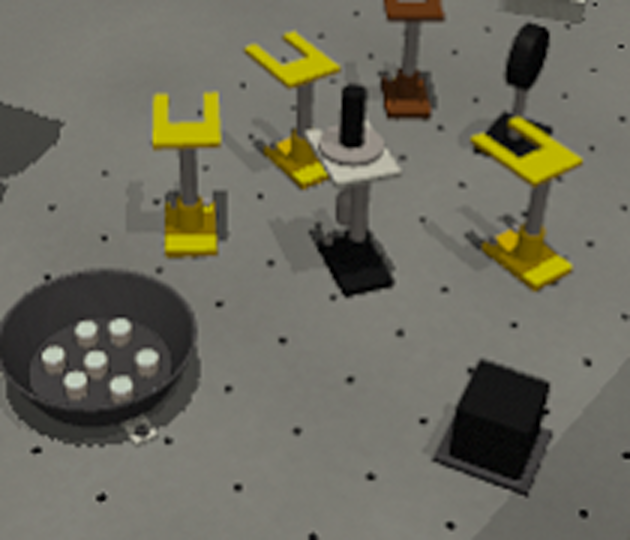

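```bash
cat >> h.py <<'E'
def cloud(C):
    v,u=np.mgrid[0:400,0:640]; n=cv2.undistortPoints(np.stack([u,v],-1).reshape(-1,1,2).astype(float),C[2],C[3])[:,0]
    d=C[1].reshape(-1); P=(np.c_[n,np.ones(len(n))]*d[:,None])@C[4].T+C[5]; P[d==0]=9
    return P.reshape(400,640,3)
def circ(xy):
    A=np.c_[2*xy,np.ones(len(xy))]; s=np.linalg.lstsq(A,(xy**2).sum(1),rcond=None)[0]; return s[:2],np.sqrt(s[2]+s[:2]@s[:2])
def pellets(C,c,z=0.021,thr=140,amin=10):
    g=C[0].min(2); g=cv2.resize(g,None,fx=4,fy=4,interpolation=cv2.INTER_CUBIC)
    n,l,st,ce=cv2.connectedComponentsWithStats((g>thr).astype(np.uint8)); o=[]
    for i in range(1,n):
        u,v=(ce[i]+.5)/4-.5; p=atz(C,u,v,z)[:2]
        if np.hypot(*(p-c))<.08 and st[i,4]/16>amin: o.append([*p.round(4),st[i,4]/16,round(u,1),round(v,1)])
    return o
E
python3 - <<'E'
from h import *
for n in("top","scene"):
    C=cam(n);P=cloud(C);q=P.reshape(-1,3)
    near=np.hypot(q[:,0]-.54,q[:,1]-.12)<.06
    for a,b in((.172,.195),(.123,.131),(.115,.123)):
        s=q[near&(q[:,2]>a)&(q[:,2]<b)]; print(n,a,len(s),s.mean(0).round(4) if len(s) else'',((s.min(0)+s.max(0))/2).round(4) if len(s) else '')
    s=q[(np.hypot(q[:,0]-.485,q[:,1]+.13)<.1)&(q[:,2]>.038)&(q[:,2]<.055)]
    print("rim",len(s),circ(s[:,:2]))
    c=circ(s[:,:2])[0]
    for p in pellets(C,c): print(p,np.hypot(*(np.array(p[:2])-c)).round(3))
s=bot.read_state();print(s["tool_pos"],s["tcp_rot"],s["time"],R.from_rotvec(s["tcp_rot"]).as_matrix().round(2),s["width"])
E
```

```text
top 0.172 58 [0.5432 0.1365 0.1809] [0.5435 0.1368 0.1784]
top 0.123 247 [0.5424 0.1348 0.1254] [0.5489 0.1358 0.1262]
top 0.115 294 [0.5548 0.1269 0.1197] [0.5478 0.132  0.1192]
rim 459 (array([ 0.48074509, -0.13047975]), np.float64(0.08021254181022305))
[np.float64(0.5202), np.float64(-0.1441), np.float64(19.5), np.float64(375.7), np.float64(231.9)] 0.042
[np.float64(0.5146), np.float64(-0.1076), np.float64(20.1875), np.float64(363.4), np.float64(232.5)] 0.041
[np.float64(0.4872), np.float64(-0.1645), np.float64(20.6875), np.float64(381.7), np.float64(243.6)] 0.035
[np.float64(0.4824), np.float64(-0.1373), np.float64(21.25), np.float64(372.4), np.float64(244.3)] 0.007
[np.float64(0.47), np.float64(-0.0952), np.float64(21.625), np.float64(358.0), np.float64(247.0)] 0.037
[np.float64(0.4501), np.float64(-0.1161), np.float64(21.375), np.float64(364.4), np.float64(254.4)] 0.034
[np.float64(0.4513), np.float64(-0.1562), np.float64(20.875), np.float64(378.0), np.float64(255.5)] 0.039
scene 0.172 50 [0.5481 0.1352 0.1787] [0.5472 0.1371 0.1773]
scene 0.123 169 [0.5502 0.1309 0.1262] [0.54
[... 371 characters left out ...]
np.float64(0.4521), np.float64(-0.1546), np.float64(29.25), np.float64(237.3), np.float64(228.0)] 0.039
[np.float64(0.5157), np.float64(-0.106), np.float64(28.6875), np.float64(268.5), np.float64(228.8)] 0.041
[np.float64(0.4834), np.float64(-0.1352), np.float64(29.4375), np.float64(251.3), np.float64(229.4)] 0.005
[np.float64(0.4878), np.float64(-0.1627), np.float64(30.75), np.float64(244.7), np.float64(236.3)] 0.033
[np.float64(0.5212), np.float64(-0.1425), np.float64(31.375), np.float64(259.9), np.float64(237.9)] 0.04
[ 0.16095425 -0.65554172  0.24532143] [ 3.11877937e+00  3.77334355e-01 -4.20095763e-06] 0.9 [[ 0.97  0.24  0.  ]
 [ 0.24 -0.97 -0.  ]
 [-0.    0.   -1.  ]] 0.997810675455765
```

Candidates for the fork: the aluminium one carrying the rod at top px (279,207). The yellow ones at (253,164), (246,256), (299,264) and the brown one at (183,242) are decoys. The close crop shows that the black-handled rod hangs in the aluminium fork. The dish is the only one, at (372,244).

Request:
{"name": "carry_out", "arguments": {"series": "0.0193 0.0396 0 0;0.0193 0.0396 0 0;0.0193 0.0396 0 0;0.0193 0.0396 0 0;0.0193 0.0396 0 0;0.0193 0.0396 0 0;0.0193 0.0396 0 0;0.0193 0.0396 0 0;0.0193 0.0396 0 0;0.0193 0.0396 0 0;0.0193 0.0396 0 0;0.0193 0.0396 0 0;0.0193 0.0396 0 0;0.0193 0.0396 0 0;0.0193 0.0396 0 0;0.0193 0.0396 0 0;0.0193 0.0396 0 0;0.0193 0.0396 0 0;0.0193 0.0396 0 0;0.0193 0.0396 0 0", "jaw": 1, "grip_force": 80}}

```text
time: 3.4
tool_pos: [0.5475, 0.1379, 0.2455]
tcp_rot: [3.119, 0.378, 0.001]
wrist_force: [0.5, -0.4, 0.2]
width: 0.999
grip_force: 0.0
```

Request:
{"name": "carry_out", "arguments": {"series": "0 0 0 0; 0 0 0 0"}}

```text
time: 3.65
tool_pos: [0.5466, 0.1363, 0.2451]
tcp_rot: [3.118, 0.378, -0.001]
wrist_force: [-0.1, -0.9, 0.2]
width: 1.002
grip_force: 0.0
```

```bash
python3 - <<'E'
from h import *
C=cam("wrist");cv2.imwrite("pics/w1.png",C[0]);P=cloud(C);q=P.reshape(-1,3)
s=bot.read_state();print(s["tool_pos"],s["time"],s["q"],R.from_rotvec(s["tcp_rot"]).as_matrix().round(3))
near=np.hypot(q[:,0]-.54,q[:,1]-.12)<.07
for a,b in((.172,.195),(.123,.131),(.115,.1225)):
    t=q[near&(q[:,2]>a)&(q[:,2]<b)]; print(a,len(t),t.mean(0).round(4) if len(t) else'',((t.min(0)+t.max(0))/2).round(4) if len(t) else '')
    if len(t)>5: print(cv2.minEnclosingCircle(t[:,:2].astype(np.float32)))
E
```

```text
[0.54651723 0.13583718 0.24513758] 3.7 [ 1.99623499e-01  5.35786854e-02  1.84615313e+00 -4.27103021e-04
  1.24249145e+00  1.52994345e+00] [[ 0.971  0.238 -0.001]
 [ 0.238 -0.971 -0.001]
 [-0.001  0.    -1.   ]]
0.172 1005 [0.5481 0.139  0.1823] [0.5471 0.1388 0.1786]
((0.5467292070388794, 0.13889780640602112), 0.01131313294172287)
0.123 2965 [0.5531 0.1402 0.1272] [0.5529 0.1398 0.127 ]
((0.5544321537017822, 0.13984209299087524), 0.040482327342033386)
0.115 3014 [0.565  0.1294 0.1211] [0.551  0.1353 0.1189]
((0.5510031580924988, 0.13542264699935913), 0.0518857017159462)
```

View pics/w1.png

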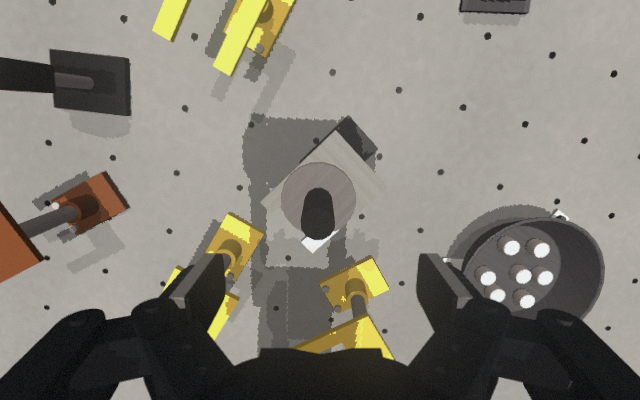

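The wrist picture shows the rod's handle at about (318,210) in the aluminium fork, centred under the jaws; the dish with its pellets is at (525,270). The rod is at about (0.547, 0.1385), so I descend with a small y correction.

Request:
{"name": "carry_out", "arguments": {"series": "0 0.0025 -0.016 0;0 0 -0.016 0;0 0 -0.016 0;0 0 -0.016 0;0 0 -0.016 0;0 0 -0.016 0;0 0 0 0;0 0 0 0"}}

```text
time: 4.7
tool_pos: [0.5473, 0.1391, 0.1495]
tcp_rot: [-3.119, -0.377, -0.001]
wrist_force: [-0.0, 0.5, 1.1]
width: 1.002
grip_force: 0.0
```

Request:
{"name": "carry_out", "arguments": {"series": "0 0 0 0;0 0 0 0;0 0 0 0;0 0 0 0;0 0 0 0;0 0 0 0;0 0 0 0;0 0 0 0", "jaw": -1, "grip_force": 80}}

```text
time: 5.7
tool_pos: [0.5473, 0.139, 0.1498]
tcp_rot: [-3.119, -0.377, -0.001]
wrist_force: [-0.4, -1.2, 5.1]
width: 0.239
grip_force: 78.1
```

Request:
{"name": "carry_out", "arguments": {"series": "0 0 0.01 0;0 0 0.02 0;0 0 0.02 0;0 0 0.02 0;0 0 0.02 0;0 0 0.02 0;-0.0057 -0.0249 0 0;-0.0057 -0.0249 0 0;-0.0057 -0.0249 0 0;-0.0057 -0.0249 0 0;-0.0057 -0.0249 0 0;-0.0057 -0.0249 0 0;-0.0057 -0.0249 0 0;-0.0057 -0.0249 0 0;-0.0057 -0.0249 0 0;-0.0057 -0.0249 0 0;0 0 0 0;0 0 0 0"}}

```text
time: 7.95
tool_pos: [0.4901, -0.1097, 0.2598]
tcp_rot: [-3.119, -0.377, -0.001]
wrist_force: [0.3, 0.9, -2.8]
width: 0.242
grip_force: 78.3
```

```bash
python3 - <<'E'
from h import *
C=cam("scene");c=np.array([.482,-.13]);s=bot.read_state();print(s["tool_pos"],s["width"],s["grip_force"])
o=cv2.resize(C[0][130:270,200:340],None,fx=4,fy=4,interpolation=2)
C=cam("wrist");P=cloud(C).reshape(-1,3)
t=P[(np.hypot(*(P[:,:2]-c).T)<.1)&(P[:,2]>.038)&(P[:,2]<.055)];print(len(t),circ(t[:,:2]))
for p in pellets(C,c,amin=40,thr=200): print(p)
w=cv2.resize(C[0],(640,400));cv2.imwrite("pics/w2.png",w);cv2.imwrite("pics/s2.png",o)
E
```

```text
[ 0.49014656 -0.10944724  0.25960414] 0.23908576867535333 78.31024289131165
2829 (array([ 0.48372808, -0.12892108]), np.float64(0.07994209160989971))
[np.float64(0.4884), np.float64(-0.1619), np.float64(195.3125), np.float64(364.4), np.float64(184.8)]
```

View pics/s2.png

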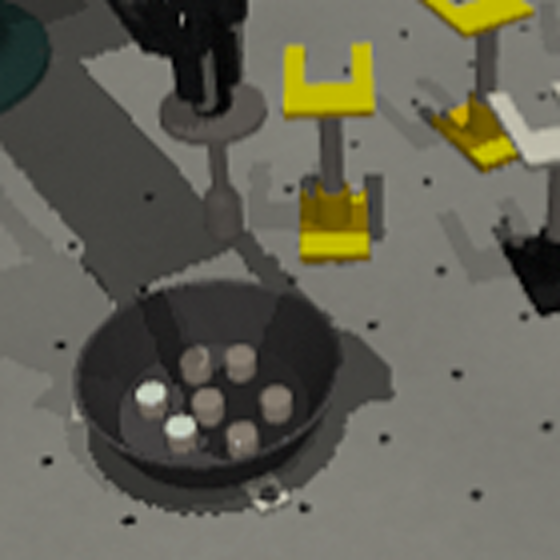

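The rod hangs straight in the jaws (bulb at crop (224,215)), above the dish. All seven pellets are still standing. Now lower it into the gap.

Request:
{"name": "carry_out", "arguments": {"series": "0 0 -0.02 0;0 0 -0.02 0;0 0 -0.02 0;0 0 -0.02 0;0 0 -0.02 0;0 0 -0.015 0;0 0 -0.01 0;0 0 -0.005 0;0 0 -0.002 0;0 0 0 0"}}

```text
time: 9.3
tool_pos: [0.4903, -0.1101, 0.1277]
tcp_rot: [3.119, 0.377, 0.001]
wrist_force: [-0.1, -0.3, -1.5]
width: 0.24
grip_force: 78.3
```

```bash
python3 - <<'E'
import numpy as np
c=np.array([.483,-.13]);p=np.array([.490,-.1105])
for k in range(20):
    a=np.radians(70+20*k);t=c+.030*np.array([np.cos(a),np.sin(a)]);d=(t-p).round(4);p=p+d;print(*d,"0 0",end="; ")
print(p)
E
```

```text
0.0033 0.0087 0 0; -0.0103 0.0018 0 0; -0.0103 -0.0018 0 0; -0.009 -0.0052 0 0; -0.0067 -0.008 0 0; -0.0035 -0.0098 0 0; -0.0 -0.0104 0 0; 0.0035 -0.0098 0 0; 0.0067 -0.008 0 0; 0.009 -0.0052 0 0; 0.0103 -0.0018 0 0; 0.0103 0.0018 0 0; 0.009 0.0052 0 0; 0.0067 0.008 0 0; 0.0035 0.0098 0 0; 0.0 0.0104 0 0; -0.0035 0.0098 0 0; -0.0067 0.008 0 0; -0.009 0.0052 0 0; -0.0103 0.0018 0 0; [ 0.483 -0.1  ]
```

Request:
{"name": "carry_out", "arguments": {"series": "0.0033 0.0087 0 0; -0.0103 0.0018 0 0; -0.0103 -0.0018 0 0; -0.009 -0.0052 0 0; -0.0067 -0.008 0 0; -0.0035 -0.0098 0 0; 0 -0.0104 0 0; 0.0035 -0.0098 0 0; 0.0067 -0.008 0 0; 0.009 -0.0052 0 0; 0.0103 -0.0018 0 0; 0.0103 0.0018 0 0; 0.009 0.0052 0 0; 0.0067 0.008 0 0; 0.0035 0.0098 0 0; 0 0.0104 0 0; -0.0035 0.0098 0 0; -0.0067 0.008 0 0; -0.009 0.0052 0 0; -0.0103 0.0018 0 0"}}

```text
time: 11.8
tool_pos: [0.4821, -0.0992, 0.1273]
tcp_rot: [3.119, 0.378, -0.0]
wrist_force: [0.5, -0.1, -1.0]
width: 0.24
grip_force: 78.4
```

```bash
python3 - <<'E'
from h import *
C=cam("scene");s=bot.read_state();print(s["tool_pos"],s["wrist_force"],s["time"])
c=C[0][190:265,205:300]
cv2.imwrite("pics/s3.png",cv2.resize(np.hstack([c,cv2.imread("pics/scene0.png")[190:265,205:300]]),None,fx=4,fy=4,interpolation=2))
E
```

```text
[ 0.48047625 -0.09904046  0.12690108] [-1.8259137   1.39519324 -2.21018834] 11.85
```

View pics/s3.png

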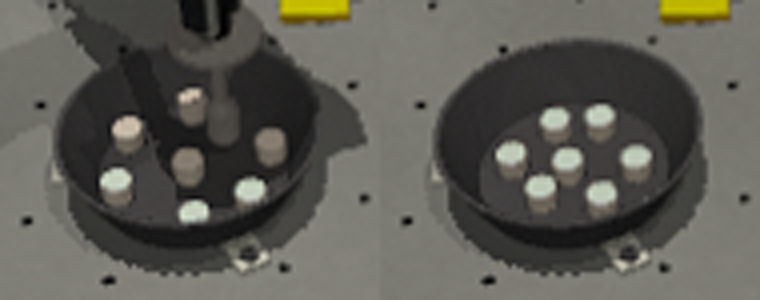

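The left half shows six pellets pushed out to the wall and the middle one at (187,165) still in its place. I push that one in -y, then lift out and look.

Request:
{"name": "carry_out", "arguments": {"series": "0 -0.009 0 0;0 -0.009 0 0;0 -0.009 0 0;0 -0.009 0 0;0 0.006 0 0;0 0 0.02 0;0 0 0.02 0;0 0 0.025 0;0 0 0.025 0;0 0 0.025 0;0 0 0.017 0;0.0064 0.0269 0 0;0.0064 0.0269 0 0;0.0064 0.0269 0 0;0.0064 0.0269 0 0;0.0064 0.0269 0 0;0.0064 0.0269 0 0;0.0064 0.0269 0 0;0.0064 0.0269 0 0;0.0064 0.0269 0 0"}}

```text
time: 14.35
tool_pos: [0.5403, 0.1137, 0.2588]
tcp_rot: [-3.119, -0.378, 0.002]
wrist_force: [0.6, 0.2, -2.0]
width: 0.237
grip_force: 78.6
```

```bash
python3 - <<'E'
from h import *
from scipy.optimize import linear_sum_assignment
S=np.array([[.5207,-.1433],[.515,-.107],[.4875,-.1636],[.483,-.136],[.4705,-.0945],[.4505,-.1155],[.4517,-.1555]])
c=np.array([.4825,-.13])
for n in("top","scene"):
    C=cam(n);o=pellets(C,c,thr=125);N=np.array([p[:2] for p in o]);print(n,len(o))
    D=np.linalg.norm(S[:,None]-N[None],axis=2);i,j=linear_sum_assignment(D)
    for a,b in zip(i,j):print(a,N[b],D[a,b].round(4),"nearest",D[a].min().round(4),"r",np.hypot(*(N[b]-c)).round(3),o[b][2])
    cv2.imwrite(f"pics/{n}4.png",cv2.resize(C[0][190:290,205:420],None,fx=3,fy=3,interpolation=2))
s=bot.read_state();print(s["tool_pos"],s["time"],s["width"])
E
```

```text
top 7
0 [ 0.5319 -0.1307] 0.0169 nearest 0.0169 r 0.049 28.3125
1 [ 0.5106 -0.0902] 0.0174 nearest 0.0174 r 0.049 29.375
2 [ 0.4829 -0.1615] 0.0051 nearest 0.0051 r 0.032 30.3125
3 [ 0.5185 -0.1666] 0.0469 nearest 0.0255 r 0.051 29.1875
4 [ 0.4453 -0.0963] 0.0253 nearest 0.0253 r 0.05 30.875
5 [ 0.4321 -0.1417] 0.032 nearest 0.0199 r 0.052 30.6875
6 [ 0.4611 -0.1785] 0.0248 nearest 0.024 r 0.053 29.5625
scene 7
0 [ 0.533  -0.1291] 0.0188 nearest 0.0188 r 0.051 34.8125
1 [ 0.5119 -0.0886] 0.0187 nearest 0.0187 r 0.051 31.4375
2 [ 0.484  -0.1595] 0.0054 nearest 0.0054 r 0.03 34.5625
3 [ 0.5188 -0.1643] 0.0456 nearest 0.0235 r 0.05 32.4375
4 [ 0.4465 -0.0945] 0.024 nearest 0.024 r 0.051 30.1875
5 [ 0.433  -0.1401] 0.0302 nearest 0.0214 r 0.051 30.75
6 [ 0.4622 -0.1767] 0.0237 nearest 0.0237 r 0.051 34.25
[0.54058499 0.11508639 0.25878939] 14.45 0.23413371735124003
```

View pics/top4.png

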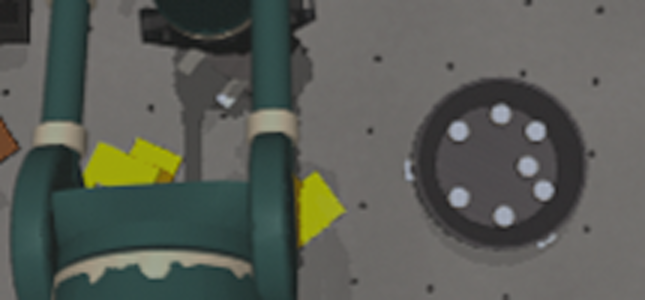

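Seven pellets lie in the dish, six round the wall and one at crop (528,166). Tracing them through the counter-clockwise orbit, each moved at least 17 mm. The former middle one now lies where pellet C was, and C was pushed on. Back to the fork.

Request:
{"name": "carry_out", "arguments": {"series": "0.0033 0.0125 0 0;0.0033 0.0125 0 0;0 0 0 0;0 0 0 0;0 0 0 0"}}

```text
time: 15.08
tool_pos: [0.5471, 0.1372, 0.2593]
tcp_rot: [3.119, 0.377, -0.0]
wrist_force: [-0.0, -0.3, -2.5]
width: 0.24
grip_force: 78.7
```

```bash
python3 - <<'E'
from h import *
C=cam("scene");o=C[0][110:215,285:390]
s=[bot.read_state()["tool_pos"] for _ in range(1)];print(s)
cv2.imwrite("pics/s5.png",cv2.resize(o,None,fx=5,fy=5,interpolation=2))
E
```

```text
[array([0.54712917, 0.13718461, 0.25933241])]
```

View pics/s5.png

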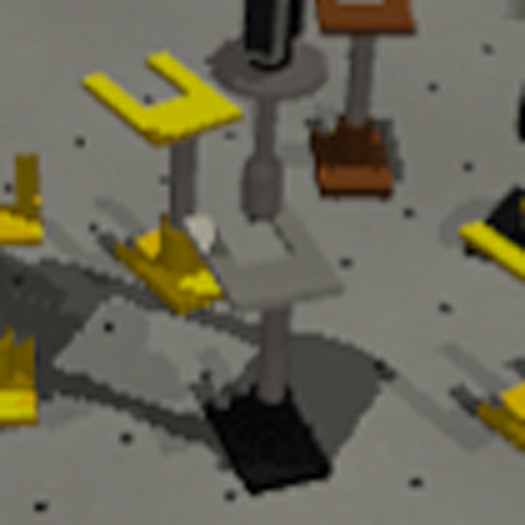

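The rod is upright, with the bulb at crop (262,190) over the open slot at (262,245). Lower it in.

Request:
{"name": "carry_out", "arguments": {"series": "0 0.0015 -0.005 0;0 0 -0.01 0;0 0 -0.01 0;0 0 -0.01 0;0 0 -0.01 0;0 0 -0.01 0;0 0 -0.01 0;0 0 -0.01 0;0 0 -0.01 0;0 0 -0.01 0;0 0 -0.008 0;0 0 -0.004 0;0 0 -0.002 0;0 0 0 0;0 0 0 0"}}

```text
time: 17.0
tool_pos: [0.5475, 0.1392, 0.1507]
tcp_rot: [-3.119, -0.377, -0.001]
wrist_force: [0.3, -0.2, -2.9]
width: 0.236
grip_force: 78.7
```

Request:
{"name": "carry_out", "arguments": {"series": "0 0 -0.001 0;0 0 0 0;0 0 0 0"}}

```text
time: 17.38
tool_pos: [0.5475, 0.1392, 0.1498]
tcp_rot: [-3.119, -0.377, -0.001]
wrist_force: [0.1, -0.8, 1.2]
width: 0.24
grip_force: 79.2
```

Contact with the plate. Release and withdraw.

Request:
{"name": "carry_out", "arguments": {"series": "0 0 0 0;0 0 0 0;0 0 0 0;0 0 0 0;0 0 0 0;0 0 0 0;0 0 0 0;0 0 0.01 0;0 0 0.02 0;0 0 0.03 0;0 0 0.03 0;-0.01 -0.04 0.02 0;-0.01 -0.04 0 0;-0.01 -0.04 0 0;-0.01 -0.04 0 0;0 0 0 0;0 0 0 0", "jaw": 1}}

```text
time: 19.5
tool_pos: [0.5077, -0.0207, 0.2606]
tcp_rot: [-3.119, -0.376, -0.003]
wrist_force: [0.1, -0.1, 0.2]
width: 0.999
grip_force: 0.0
```

```bash
python3 - <<'E'
from h import *
C=cam("scene");P=cloud(C);q=P.reshape(-1,3)
near=np.hypot(q[:,0]-.54,q[:,1]-.12)<.06
for a,b in((.172,.195),(.123,.131)):
    t=q[near&(q[:,2]>a)&(q[:,2]<b)];print(len(t),t.mean(0).round(4))
print(len(pellets(C,np.array([.4825,-.13]),thr=100)),bot.read_state()["tool_pos"],bot.read_state()["wrist_force"])
cv2.imwrite("pics/s6.png",cv2.resize(C[0][110:280,210:410],None,fx=3,fy=3,interpolation=2))
E
```

```text
53 [0.5487 0.1361 0.1787]
166 [0.5502 0.1326 0.1262]
7 [ 0.50768208 -0.02030553  0.26031844] [-0.99618488  0.00688206 -0.90868626]
```

View pics/s6.png

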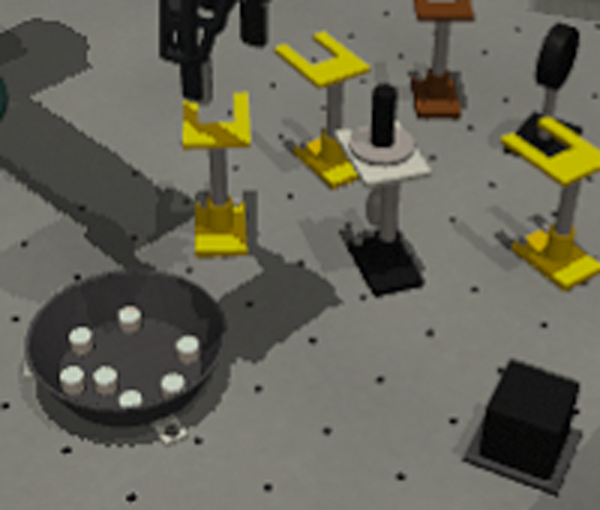

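The rod hangs upright in the aluminium fork at (383,120), where it was at the start. All seven pellets lie in the dish and the other things stand where they were.

```bash
python3 -c "
from h import *
print(bot.finish_job())"
```

```text
the job is handed in; nothing more can be done
None
```

The job is handed in with no verdict shown: all seven pellets lie in the dish, each measured about 17 mm or more from where it started, the rod hangs upright in the aluminium fork, and the bystanders look unmoved.

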